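# Pack the tool chest and hook its lid on

### The job

Pack the hand tools away in the wooden chest: lay every loose file in the narrow bay and every cork, rubber or wooden block from the row in front of the chest and its lid in the wide bay. Then put the lid on: hold it tilted, far edge up, hook its two tongues under the keeper rail on the chest's near side, and swing it down until it lies flat and fully seated between the rail and the far lip. Leave the other things on the table where they are.

Things in the scene. Friction and masses are not known exactly. Their poses are not given: they have to be found in the camera images.
- chest: Open pale wooden chest fixed to the table, 190 (x) x 252 (y) x 84 mm. Origin: centre of its underside; x from near to far side, y to the left, z up. Floor top z 8 mm. Side walls (12 mm thick), near wall (x -95..-79) and a ledge along the far wall (x 70..85) have tops at z 60 mm: the lid rests on them. A divider (y 12..22 mm, top z 56 mm) makes two bays.
- narrow_bay (a point): Floor of the narrow bay, on the left: chest frame (0, 68, 8) mm. The bay is clear from x -79 to 70 and y 22 to 114 mm. Files belong here.
- wide_bay (a point): Floor of the wide bay, on the right: chest frame (0, -51, 8) mm. The bay is clear from x -79 to 70 and y -114 to 12 mm. Blocks belong here.
- rail (a point): Centre of the slot under the keeper rail: chest frame (-84, 0, 68) mm. The darker rail (x -95..-73, z 76..84 mm) runs over the near wall on a post at each end (|y| 106..126 mm), so the slot is 16 mm high, 212 mm long and open right through. The lid's tongues go in it from the far side, the lid tilted about 0.3 rad, far edge up.
- lip (a point): Top middle of the lip on the far wall: chest frame (90, 0, 76) mm; lip x 85..95 mm. From rail to lip 158 mm are free: the lid's 150 mm plate fits between, but with its tongues it is 170 mm long, so it cannot be laid in level.
- lid: The chest's loose plywood lid, about 0.25 kg, lying flat on the table, handle up: plate 150 (x) x 240 (y) x 8 mm, two tongues on its -x edge (towards the robot), handle in the middle. Origin: centre of the plate's underside; z up. Seated: chest frame (6, 0, 60) mm, axes alike, with 4 mm play each way in x.
- lid_grip (a point): Middle of the lid's handle, 27 mm above the lid's underside over the plate's centre; axes are the lid's. The handle is an upright wooden batten, 22 mm thick in x, 100 mm long in y, from 8 to 46 mm above the underside.
- lid_tongue (a point): Midway between the tips of the lid's two tongues, 95 mm from the handle in -x and 3 mm above the underside; axes are the lid's. Each tongue is 60 mm wide, centred at y +62 or -62 mm, 6 mm thick, flush with the underside, and reaches 20 mm beyond the plate. Seated: chest frame (-89, 0, 63) mm.
- file_1_c (a point): Flat file with a black handle and a thin steel blade, 12 x 131 x 6 mm, long in its y, lying flat; the point is its centre, 3 mm above its underside. It may be absent.
- file_2_c (a point): Flat file with a black handle and a thin steel blade, 12 x 131 x 6 mm, long in its y, lying flat; the point is its centre, 3 mm above its underside. It may be absent.
- file_3_c (a point): Flat file with a black handle and a thin steel blade, 12 x 131 x 6 mm, long in its y, lying flat; the point is its centre, 3 mm above its underside. It may be absent.
- file_4_c (a point): Flat file with a black handle and a thin steel blade, 12 x 131 x 6 mm, long in its y, lying flat; the point is its centre, 3 mm above its underside. It may be absent.
- cork_block_c (a point): Brown cork sanding block, 40 x 70 x 26 mm, long in its y, lying flat; the point is its centre, 13 mm above its underside. It may be absent.
- rubber_block_c (a point): Black rubber sanding block, 34 x 60 x 24 mm, long in its y, lying flat; the point is its centre, 12 mm above its underside. It may be absent.
- wood_block_c (a point): Plain wooden block, 20 x 60 x 20 mm, long in its y, lying flat; the point is its centre, 10 mm above its underside. It may be absent.
- tape: Roll of masking tape, 96 mm across, 25 mm high, at the right; a bystander. Origin at the centre of its underside.
- glue: White glue bottle with a red nozzle, 51 mm across, 142 mm high, standing at the left; a bystander. Origin at the centre of its underside.
- brush: Bench brush, 36 x 165 x 34 mm, lying at the left; a bystander. Origin at the centre of its underside.
There are look-alikes about, which are no part of the job. Leave any orange look-alike of the part that bears cork_block_c alone.

How it is judged:
By the outcome, as a careful person would: the job done as asked, in the order asked, and still so for the second after the job is handed in, with the robot touching nothing.
Of file_1, file_2, file_3, file_4 only 3 to 4 are there at a start; the rules pass over those that are not, and their reading is None.
Of cork_block, rubber_block, wood_block only 1 to 2 are there at a start; the rules pass over those that are not, and their reading is None.
At some moment in a run one of file_1, file_2, file_3, file_4, cork_block, rubber_block, wood_block may be knocked a few centimetres aside while the robot is not near it.
It also fails if it takes over 208 s, if anything falls off the work surface, if the arm or the gripper's body presses on something with over 40 N, if the wrist force passes 120 N, or if a joint passes its speed limit or range.

### The arm

A 6-joint arm with a two-finger parallel gripper is mounted at the origin on the work surface; the furniture and walls round the work are solid. World frame = base frame: x ahead of the robot, y to its left, z up, the work surface at z = 0. Lengths are in m, angles in rad, forces in N, time in s.
With the tool pointing down it reaches from about 0.375 to 0.9 m from the base axis. Payload 3.1 kg.
Tool frame: the origin (TCP) lies on the front face of the gripper's body, between the roots of the fingers; the fingertips stand 70 mm ahead of it and the grasp point (between the pads) lies 51 mm ahead of it; z points along the fingers, y is the line along which they close (so a half turn about z gives the same grasp; the last joint's range is limited). The gripper opens to 87 mm and grips with 3 to 60 N. Pads are 19 mm wide; open, the fingers measure 117 mm over their backs; the gripper's body (75 mm by 190 mm) begins 51 mm behind the grasp point.
Start: joints at [-1.444, 0.527, 1.433, -0, 1.181, -0.178], TCP at [0.188, -0.596, 0.292] pointing down, gripper open.
Joint ranges: [-3.08, 3.08], [-0.75, 2.2], [0.22, 2.44], [-1.43, 4.57], [0, 2.65], [-2.85, 2.85]. Speed limits (rad/s): [2.79, 2.79, 3.14, 3.14, 3.14, 3.14].

### API

Orientations are given as a unit quaternion [x, y, z, w].
In Python, from rig import robot, cams, ticket gives the robot as it stands. The module is installed in compiled form; this text tells all that it offers.
- The arm moves only by the shell command python3 -m crank 'ROWS' [FORCE]. ROWS is JSON, a list of rows, each a list of 7 numbers: the shift along the tool's x, y, z in cm, then the turn, a rotation vector about the tool's x, y, z in rad, then the closure, from 0 (fully open) to 1 (shut). A call has 1 to 5 rows; each row shifts and turns the commanded pose from where the row before left it, along the tool's axes as they then stand; what a row does not reach is not made up. A row lasts 1/8 s, in which the tool goes at most 62.5 mm and 10.7 degrees, less where a joint would pass 70% of its speed; a pose out of reach is approached as far as the arm can. A call is refused whole if a number of a shift passes 6.25 or a number of a turn 0.188, either way. A call with a gripper value outside its range is refused whole. The fingers move at their own pace and stop on an object; FORCE is the grip in N (left out, the last holds). Time passes only in rows, so rows that do not move let the fingers close. It gives the time, the measured TCP pose, the force, the opening and the grip force at its end, in the units of the state.
- robot.get_obs(): the state, without advancing time (a new reading comes with each control period).
- cams.camera(name): name is "scene" or "top" or "wrist"; returns the picture (480x640x3 uint8, red, green, blue); there is no depth.
- cams.camera_info(name): a dict with "intrinsics" (3x3 intrinsics, pixels), "pose" (4x4, takes a point from camera to world coordinates). Camera axes: x right, y down, z forward; pixel columns grow to the right and rows downward; lengths in m; the calibration is good to about 2 mm. A picture is of the moment at which its call begins: read the wrist's pose just before it. camera_info takes no time and is no camera call; for the wrist camera it gives the pose at the moment of the call.
- ticket.hand_in(): hands the job in; it is judged then, once.
The state is a dict: "time": time; "q": joint angles; "joint_velocities": joint speeds; "joint_torque": joint torques, N m; "position": TCP position; "tool_rot": TCP orientation; "ft_force": force on the tool from outside, world axes, zero at the start; "moment": the same for the moment, N m; "grip_width": finger opening in m; "grip_force": force on a finger pad.
Only numpy, scipy, OpenCV 4.12 (cv2) and the standard library are available. Lean on these libraries where they do the work, as an engineer would, in place of code of your own. Each camera call takes 0.05 s, during which the arm holds its last target. There are 200 camera calls.

## Working session

There is one attempt and no reset: what is moved stays moved. The work goes in short steps, Python scripts to look and compute and a shell command to move; the robot and the scene stay as the last step left them, time stands still between calls to the robot, and variables do not carry over. Pictures are saved under pics/ and viewed, at most 14 in all, crops included, and the job is handed in when it is done.

```bash
mkdir -p pics
python3 - <<'E'
from rig import robot,cams
import cv2
for n in ("top","scene"):
    im=cams.camera(n); cv2.imwrite(f"pics/{n}0.png",im[:,:,::-1])
    i=cams.camera_info(n); print(n,i["intrinsics"],i["pose"])
o=robot.get_obs(); print(o)
E
```

```text
top [[448.86037704   0.         316.4228636 ]
 [  0.         448.86037704 242.47664205]
 [  0.           0.           1.        ]] [[-0.02130799 -0.97920942  0.20172972  0.25205295]
 [-0.99976493  0.02006071 -0.00822558  0.01409021]
 [ 0.00400772 -0.20185757 -0.97940669  1.21479423]
 [ 0.          0.          0.          1.        ]]
scene [[441.53767556   0.         321.70331538]
 [  0.         441.53767556 239.26971219]
 [  0.           0.           1.        ]] [[ 0.70568353 -0.30675358  0.63868066 -0.21601387]
 [-0.70845882 -0.29297297  0.64206926 -0.68924443]
 [-0.00984087 -0.90557666 -0.42406848  0.5533645 ]
 [ 0.          0.          0.          1.        ]]
{'time': 0.1, 'q': array([-1.44450999e+00,  5.28354733e-01,  1.43376373e+00, -4.60835671e-05,
        1.18140128e+00, -1.78493762e-01]), 'joint_velocities': array([ 0.0008506 , -0.0022625 , -0.00170552,  0.00108555, -0.00183488,
       -0.00023098]), 'joint_torque': array([-3.01723603e-04, -4.40986204e+01, -1.77151501e+01,  6.34806650e-02,
        5.33871527e-02, -3.87777482e-05]), 'position': array([ 0.18750731, -0.5956617 ,  0.29138403]), 'tool_rot': array([ 9.88409299e-01,  1.51809512e-01,  3.84806265e-06, -9.63771762e-04]), 'ft_force': array([-0.49319199, -0.2411487 , -0.25921591]), 'moment': array([ 0.01455595, -0.05141051,  0.02427284]), 'grip_force': 0.0, 'grip_width': 0.08700396647161589}
```

View pics/top0.png

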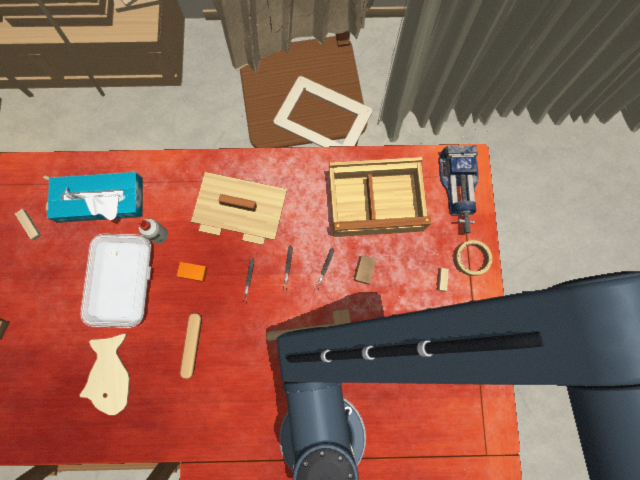

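View pics/scene0.png

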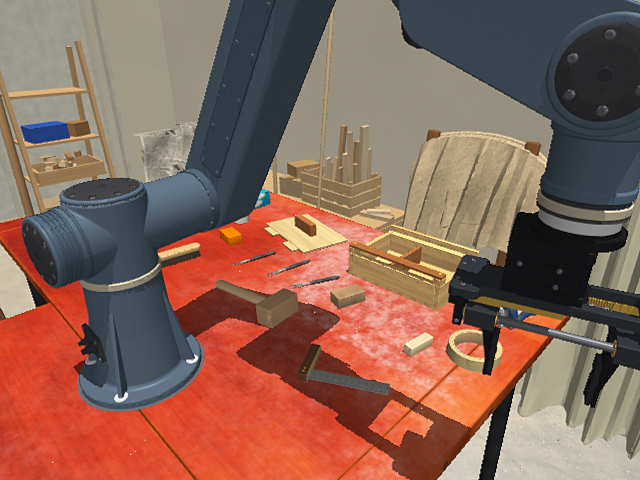

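The top view shows files at (249,279), (288,267) and (325,267), and a cork block at (366,269). A pale wooden block is at (443,279), the lid at (240,207) and the chest at (379,196). Things that could be mistaken for parts are the orange block (191,271), the pale slat (26,223) and the mallet head (340,320). I'll check the choice in a crop.

```bash
cat > h.py <<'E'
import numpy as np,cv2
from rig import robot,cams
from scipy.spatial.transform import Rotation as R
def w(info,u,v,z):
    K,P=info["intrinsics"],info["pose"]
    d=P[:3,:3]@np.linalg.solve(K,[u,v,1.]); c=P[:3,3]
    return c+d*(z-c[2])/d[2]
def px(info,p):
    K,P=info["intrinsics"],info["pose"]
    c=P[:3,:3].T@(np.asarray(p)-P[:3,3]); c=K@c; return c[:2]/c[2]
def fitpose(info,uv,pts,x0,z):
    """planar pose x,y,yaw of known model points from pixels"""
    from scipy.optimize import least_squares
    pts=np.array(pts,float)
    def f(p):
        c,s=np.cos(p[2]),np.sin(p[2])
        return np.concatenate([px(info,[p[0]+c*a-s*b,p[1]+s*a+c*b,z+e])-q for (a,b,e),q in zip(pts,uv)])
    r=least_squares(f,x0); return r.x,np.abs(r.fun).max()
def delta(pos,yaw,tilt=0):
    """shift (cm, tool axes) and turn from the present pose to tool-down pose with closing axis at yaw"""
    o=robot.get_obs(); Rc=R.from_quat(o["tool_rot"])
    best=None
    for k in (0,np.pi):
        # tool z down; tool y axis along world angle yaw
        y=np.array([np.cos(yaw+k),np.sin(yaw+k),0]); zz=np.array([0,0,-1.]); x=np.cross(y,zz)
        Rt=R.from_matrix(np.c_[x,y,zz])*R.from_rotvec([0,0,0])
        rv=(Rc.inv()*Rt).as_rotvec()
        if best is None or np.linalg.norm(rv)<np.linalg.norm(best[0]): best=(rv,Rt)
    sh=Rc.inv().apply(np.asarray(pos)-o["position"])*100
    sh2=best[1].inv().apply(np.asarray(pos)-o["position"])*100
    print("shift now-axes",sh.round(2),"shift after-turn",sh2.round(2),"turn",best[0].round(3),"pos",o["position"].round(4),"q",o["q"].round(2))
E
python3 - <<'E'
import cv2
im=cv2.imread("pics/top0.png")
c=im[140:340,160:500]
cv2.imwrite("pics/crop0.png",cv2.resize(c,(800,471),interpolation=cv2.INTER_CUBIC))
E
```

```text
(no output)
```

View pics/crop0.png

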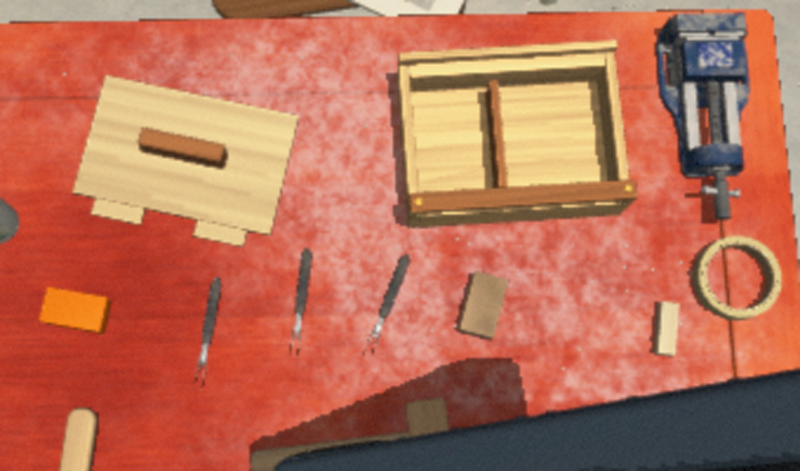

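Run:
```python
from h import *
i=cams.camera_info("top"); s=340/800
U=lambda a:[np.array([160+x*s,140+y*s]) for x,y in a]
print("chest",fitpose(i,U([(399,54),(617,42),(411,197),(634,182),(412,212),(634,198)]),[(.095,.126,.076),(.095,-.126,.076),(-.073,.126,.084),(-.073,-.126,.084),(-.095,.126,.084),(-.095,-.126,.084)],[.6,-.1,0],0))
print("lid",fitpose(i,U([(106,76),(299,115),(273,234),(73,192)]),[(.075,.12,.008),(.075,-.12,.008),(-.075,-.12,.008),(-.075,.12,.008)],[.6,.2,0],0))
print("cork",fitpose(i,U([(473,271),(507,279),(489,338),(458,330)]),[(.035,.02,.026),(.035,-.02,.026),(-.035,-.02,.026),(-.035,.02,.026)],[.4,-.1,0],0))
print("wood",fitpose(i,U([(660,301),(680,303),(673,356),(653,352)]),[(.03,.01,.02),(.03,-.01,.02),(-.03,-.01,.02),(-.03,.01,.02)],[.4,-.1,0],0))
for n,a in dict(f1=[(217,279),(200,383)],f2=[(307,249),(295,352)],f3=[(406,255),(370,352)]).items():
    A,B=[w(i,*u,.003) for u in U(a)]; d=A-B
    print(n,((A+B)/2).round(4),np.linalg.norm(d).round(4),"long yaw",np.arctan2(d[1],d[0]).round(3), A[:2].round(3))
print("tape",w(i,*U([(736,278)])[0],.025))
print("orange",w(i,*U([(75,310)])[0],.026))
```

```text
chest (array([ 0.61465955, -0.1640767 ,  0.042076  ]), np.float64(1.6351915357079179))
lid (array([ 0.6111563 ,  0.21571615, -0.2283451 ]), np.float64(0.509932798794523))
cork (array([ 0.4209868 , -0.12346852, -0.30107587]), np.float64(0.849506736629337))
wood (array([ 0.39049406, -0.33311847, -0.20659099]), np.float64(0.612280347499734))
f1 [0.4004 0.1896 0.003 ] 0.1211 long yaw -0.153 [0.46 0.18]
f2 [0.4337 0.083  0.003 ] 0.121 long yaw -0.124 [0.494 0.075]
f3 [ 0.428  -0.0178  0.003 ] 0.1209 long yaw -0.377 [ 0.484 -0.04 ]
tape [ 0.44544532 -0.41569601  0.025     ]
orange [0.42406552 0.33769512 0.026     ]
```

Run:
```python
from h import *
delta([.425,-.016,.25],-.377+np.pi/2)
o=robot.get_obs(); print(R.from_quat(o["tool_rot"]).as_matrix().round(2)); print(cams.camera_info("wrist")["pose"].round(3))
```

```text
shift now-axes [ 40.05 -48.16   4.24] shift after-turn [  0.74 -62.64   4.14] turn [-0.002  0.     0.682] pos [ 0.1875 -0.5957  0.2914] q [-1.44  0.53  1.43 -0.    1.18 -0.18]
[[ 0.95  0.3  -0.  ]
 [ 0.3  -0.95  0.  ]
 [ 0.   -0.   -1.  ]]
[[ 0.301 -0.921 -0.249  0.255]
 [-0.954 -0.291 -0.076 -0.574]
 [-0.003  0.26  -0.966  0.382]
 [ 0.     0.     0.     1.   ]]
```

```bash
python3 -m crank '[[3.3,-4,0.35,0,0,0,0.3],[3.3,-4,0.35,0,0,0,0.3],[3.3,-4,0.35,0,0,0,0.3],[3.3,-4,0.35,0,0,0,0.3]]' >/dev/null; python3 -m crank '[[3.3,-4,0.35,0,0,0,0.3],[3.3,-4,0.35,0,0,0,0.3],[3.3,-4,0.35,0,0,0,0.3],[3.3,-4,0.35,0,0,0,0.3]]' >/dev/null;  python3 -m crank '[[3.3,-4,0.35,0,0,0,0.3],[3.3,-4,0.35,0,0,0,0.3],[3.3,-4,0.35,0,0,0,0.3],[3.3,-4,0.35,0,0,0,0.3]]' >/dev/null; python3 -m crank '[[0,0,0,0,0,0.17,0.3],[0,0,0,0,0,0.17,0.3],[0,0,0,0,0,0.17,0.3],[0,0,0,0,0,0.17,0.3],[0,0,0,0,0,0,0.3]]'
python3 - <<'E'
from h import *
delta([.425,-.016,.25],-.377+np.pi/2)
i=cams.camera_info("wrist"); im=cams.camera("wrist"); cv2.imwrite("pics/w1.png",im[:,:,::-1]); np.save("w1.npy",i,allow_pickle=True)
for p in [(.4004,.1896,.003),(.4337,.083,.003),(.428,-.0178,.003),(.421,-.1235,.026)]: print(px(i,p))
E
```

```text
time: 2.22
position: [0.4211, -0.0194, 0.2501]
tool_rot: [0.983, -0.185, -0.0, -0.0]
ft_force: [-0.1, -0.5, -0.2]
grip_width: 0.061
grip_force: 0.0
shift now-axes [ 0.24 -0.46  0.01] shift after-turn [ 0.24 -0.46  0.01] turn [0.    0.001 0.004] pos [ 0.4211 -0.0194  0.2501] q [-0.31  0.33  1.97  0.    0.85  1.63]
[116.04780672 320.05155903]
[206.1438827  246.25180939]
[317.03572121 210.52560738]
[447.96756588 175.24453466]
```

View pics/w1.png

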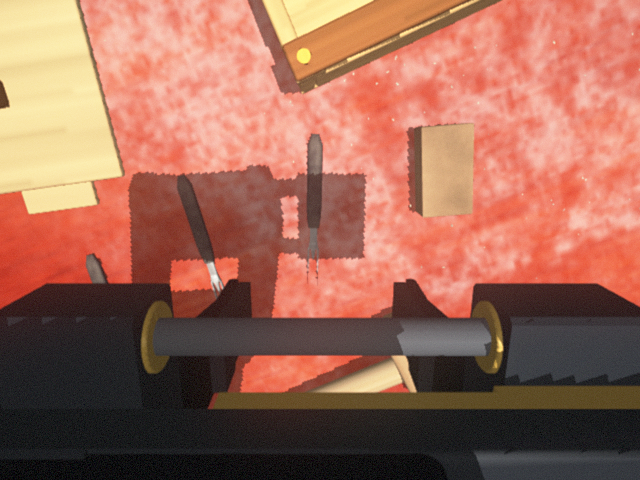

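The wrist view shows file 3 from its butt at (316,134) to its tip at (313,284), with its handle ending near (314,232). The cork block's top corners are (421,125), (473,124), (474,215) and (424,216).

Run:
```python
from h import *
i=np.load("w1.npy",allow_pickle=True).item()
A=w(i,316,134,.003);B=w(i,313,284,.003);d=A-B
print(np.linalg.norm(d),np.arctan2(d[1],d[0]),(A+B)/2, A-.0655*d/np.linalg.norm(d))
print("cork",fitpose(i,[(421,125),(473,124),(474,215),(424,216)],[(.035,.02,.026),(.035,-.02,.026),(-.035,-.02,.026),(-.035,.02,.026)],[.4,-.1,-.3],0))
c=w(i,304,56,.084); print("chest rail knob",c)
th=.042; print("expected rail end", .6147+np.cos(th)*-.084-np.sin(th)*.116,-.1641+np.sin(th)*-.084+np.cos(th)*.116)
delta([*(A-.0655*d/np.linalg.norm(d))[:2],.0725],np.arctan2(d[1],d[0])+np.pi/2)
```

```text
0.1286350195676749 -0.3967155241530144 [ 0.42708556 -0.01506895  0.003     ] [ 0.42599491 -0.01461205  0.003     ]
cork (array([ 0.42382247, -0.12432067, -0.28964245]), np.float64(2.264747998317617))
chest rail knob [ 0.52986826 -0.05078929  0.084     ]
expected rail end 0.5259035093513749 -0.05172925982050032
shift now-axes [ 0.29 -0.62 17.76] shift after-turn [ 0.26 -0.63 17.76] turn [0.    0.    0.024] pos [ 0.4211 -0.0194  0.2501] q [-0.31  0.33  1.97  0.    0.85  1.63]
```

```bash
python3 -m crank '[[0.3,-0.6,4,0,0,0.024,0.5],[0,0,4,0,0,0,0.5],[0,0,4,0,0,0,0.5],[0,0,4,0,0,0,0.5],[0,0,1.7,0,0,0,0.5]]' 20; python3 -m crank '[[0,0,0,0,0,0,0.5],[0,0,0,0,0,0,1],[0,0,0,0,0,0,1],[0,0,0,0,0,0,1],[0,0,0,0,0,0,1]]'; python3 -m crank '[[0,0,-2,0,0,0,1],[0,0,-5,0,0,0,1],[0,0,-5,0,0,0,1],[0,0,-3,0,0,0,1],[0,0,0,0,0,0,1]]'
python3 - <<'E'
from h import *
# chest pose: target narrow bay file slot
th=.042; C=np.array([.6147,-.1641])
for y in (.047,.089,.068):
    p=C+np.array([np.cos(th)*-.003-np.sin(th)*y,np.sin(th)*-.003+np.cos(th)*y]); print(p.round(4)); delta([*p,.16],th+np.pi/2)
E
```

```text
time: 2.9
position: [0.4257, -0.0149, 0.0712]
tool_rot: [0.98, -0.197, -0.002, -0.0]
ft_force: [-0.0, -0.2, 0.0]
grip_width: 0.044
grip_force: 0.0
time: 3.52
position: [0.4265, -0.015, 0.0737]
tool_rot: [0.98, -0.198, 0.0, 0.0]
ft_force: [-0.8, -0.6, 3.1]
grip_width: 0.0117
grip_force: 20.1
time: 4.15
position: [0.4273, -0.0152, 0.2254]
tool_rot: [0.98, -0.198, 0.003, 0.0]
ft_force: [0.7, -0.3, -1.1]
grip_width: 0.0114
grip_force: 20.0
[ 0.6097 -0.1173]
shift now-axes [20.74  2.32  6.66] shift after-turn [17.8  10.96  6.54] turn [ 0.001 -0.006 -0.441] pos [ 0.4273 -0.0152  0.2254] q [-0.3   0.38  1.98  0.    0.77  1.67]
[ 0.608  -0.0753]
shift now-axes [18.94 -1.48  6.66] shift after-turn [17.8   6.76  6.54] turn [ 0.001 -0.006 -0.441] pos [ 0.4273 -0.0152  0.2254] q [-0.3   0.38  1.98  0.    0.77  1.67]
[ 0.6088 -0.0963]
shift now-axes [19.84  0.42  6.66] shift after-turn [17.8   8.86  6.54] turn [ 0.001 -0.006 -0.441] pos [ 0.4273 -0.0152  0.2254] q [-0.3   0.38  1.98  0.    0.77  1.67]
```

```bash
python3 -m crank '[[5,0.6,0,0,0,0,1],[5,0.6,0,0,0,0,1],[5,0.6,0,0,0,0,1],[5.7,0.5,0,0,0,0,1],[0,0,0,0,0,0,1]]'>/dev/null; python3 -m crank '[[0,0,0,0,0,-0.147,1],[0,0,0,0,0,-0.147,1],[0,0,0,0,0,-0.147,1],[0,0,0,0,0,0,1]]'
python3 - <<'E'
from h import *
i=cams.camera_info("wrist"); im=cams.camera("wrist"); cv2.imwrite("pics/w2.png",im[:,:,::-1]); np.save("w2.npy",i,allow_pickle=True)
th=.042
for q in [(.085,.114,.076),(.085,-.114,.076),(-.073,.126,.084),(.07,.114,.06),(.0,.017,.056)]:
    p=[.6147+np.cos(th)*q[0]-np.sin(th)*q[1],-.1641+np.sin(th)*q[0]+np.cos(th)*q[1],q[2]]; print(q,px(i,p).round(0))
E
```

```text
time: 5.28
position: [0.6064, -0.1158, 0.2216]
tool_rot: [1.0, 0.02, -0.002, -0.001]
ft_force: [-0.2, 0.1, -0.1]
grip_width: 0.0117
grip_force: 20.0
(0.085, 0.114, 0.076) [203.  91.]
(0.085, -0.114, 0.076) [621.  91.]
(-0.073, 0.126, 0.084) [200. 356.]
(0.07, 0.114, 0.06) [213. 120.]
(0.0, 0.017, 0.056) [371. 233.]
```

View pics/w2.png

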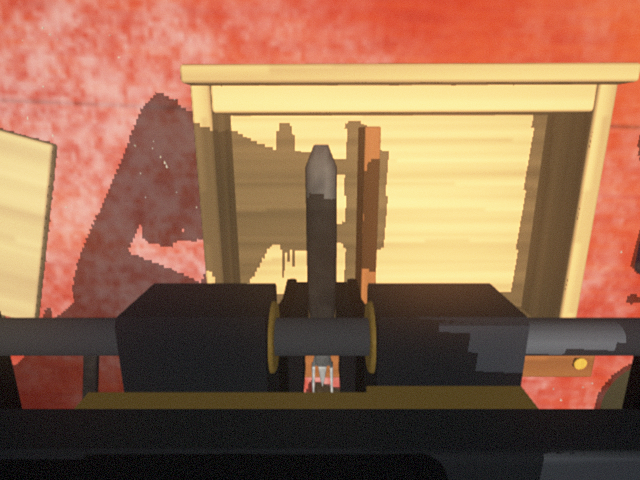

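The wrist view shows the file held over the narrow bay. The lip's left end is at (183,66)/(183,83), the ledge corners are (213,112) and (593,111), and the divider's far end is at (364,126)–(380,126). The chest is about 4 mm further away than my first fit, so I'm refitting.

Run:
```python
from h import *
i=np.load("w2.npy",allow_pickle=True).item()
P=[(.095,.126,.076),(.085,.126,.076),(.07,.114,.06),(.07,-.114,.06),(.07,.022,.056),(.07,.012,.056)]
U=[(183,66),(183,83),(213,112),(593,111),(364,126),(380,126)]
r,e=fitpose(i,U,P,[.615,-.164,.04],0); print(r,e)
i1=np.load("w1.npy",allow_pickle=True).item(); k=w(i1,304,56,.084); k2=w(i,579,364,.084); print(k,k2, np.arctan2(k[0]-k2[0],-(k[1]-k2[1])))
m=(k+k2)/2; print("chest by knobs",m[:2]+.084*np.array([np.cos(r[2]),np.sin(r[2])]), np.linalg.norm(k-k2))
th=r[2]
for y in (.047,):
    p=r[:2]+np.array([np.cos(th)*-.003-np.sin(th)*y,np.sin(th)*-.003+np.cos(th)*y]); print(p); delta([*p,.088],th+np.pi/2)
# held file butt end
print("file butt (z .15)",w(i,320,146,.155))
```

```text
[ 0.61600895 -0.16312768  0.03350243] 8.363411519646704
[ 0.52986826 -0.05078929  0.084     ] [ 0.54095312 -0.28094841  0.084     ] -3.0934681115953255
chest by knobs [ 0.61936356 -0.16305517] 0.23042589900311763
[ 0.61143631 -0.11625455]
shift now-axes [ 0.51  0.07 13.39] shift after-turn [ 0.47  0.05 13.39] turn [-0.001  0.003  0.006] pos [ 0.6067 -0.1159  0.2219] q [-0.37  0.6   1.52  0.    1.03  1.16]
file butt (z .15) [ 0.67120624 -0.11207034  0.155     ]
```

Run:
```python
from h import *
i=np.load("w2.npy",allow_pickle=True).item()
P=[(.095,.126,.076),(.085,.126,.076),(.07,.114,.06),(.07,-.114,.06),(.07,.022,.056),(.07,.012,.056),(-.084,-.116,.084)]
U=[(183,66),(183,83),(213,112),(593,111),(364,126),(380,126),(579,364)]
for r in ([.616,-.163,.0335],[.6194,-.163,.045],[.6185,-.163,.04]):
    c,s=np.cos(r[2]),np.sin(r[2])
    for p,u in zip(P,U): print((px(i,[r[0]+c*p[0]-s*p[1],r[1]+s*p[0]+c*p[1],p[2]])-u).round(1),end=" ")
    print()
```

```text
[-4.3  0.8] [-2.8  3.5] [-1.3  4.4] [3.  8.4] [ 2.1 -8.2] [ 2.6 -8.1] [-0.4  7. ] 
[-6.4 -3.1] [-4.6 -0.3] [-2.7  0.7] [3.3 0. ] [  1.1 -13.7] [  1.7 -13.8] [2.6 0.5] 
[-5.6 -2.6] [-3.9  0.2] [-2.1  1.3] [3.4 2.6] [  1.6 -12.3] [  2.2 -12.3] [1.5 2.5]
```

```bash
cat >> h.py <<'E'
C=np.array([.619,-.163]); TH=.044
def ch(x,y): return C+np.array([np.cos(TH)*x-np.sin(TH)*y,np.sin(TH)*x+np.cos(TH)*y])
E
python3 - <<'E'
from h import *
delta([*ch(-.004,.047),.085],TH+np.pi/2)
E
```

```text
shift now-axes [ 0.66  0.07 13.69] shift after-turn [ 0.62  0.06 13.69] turn [-0.001  0.003 -0.004] pos [ 0.6067 -0.1159  0.2219] q [-0.37  0.6   1.52  0.    1.03  1.16]
```

```bash
python3 -m crank '[[0.6,0,0,0,0,0,1],[0,0,4,0,0,0,1],[0,0,4,0,0,0,1],[0,0,4,0,0,0,1],[0,0,1.7,0,0,0,1]]'; python3 -m crank '[[0,0,0,0,0,0,1],[0,0,0.1,0,0,0,1],[0,0,0,0,0,0,0.75],[0,0,0,0,0,0,0.75],[0,0,0,0,0,0,0.75]]'; python3 -m crank '[[0,0,-4,0,0,0,0.75],[0,0,-5,0,0,0,0.75],[0,0,-5,0,0,0,0.75],[0,0,0,0,0,0,0.75]]';  python3 - <<'E'
from h import *
delta([.43,.083,.225],-.124+np.pi/2)
delta([.396,.19,.225],-.153+np.pi/2)
E
```

```text
time: 5.95
position: [0.613, -0.1159, 0.0838]
tool_rot: [1.0, 0.02, -0.002, -0.001]
ft_force: [0.3, -0.0, 0.3]
grip_width: 0.0119
grip_force: 20.0
time: 6.58
position: [0.6143, -0.1165, 0.086]
tool_rot: [1.0, 0.021, 0.001, 0.0]
ft_force: [-0.2, 0.1, -0.2]
grip_width: 0.021
grip_force: 0.0
time: 7.08
position: [0.6166, -0.1172, 0.2304]
tool_rot: [1.0, 0.021, 0.005, 0.002]
ft_force: [1.0, 0.3, -0.2]
grip_width: 0.0217
grip_force: 0.0
shift now-axes [-17.81 -20.79   0.27] shift after-turn [-20.99 -17.56   0.54] turn [ 0.003 -0.01   0.166] pos [ 0.6166 -0.1172  0.2304] q [-0.37  0.6   1.49  0.    1.04  1.16]
shift now-axes [-20.76 -31.62   0.2 ] shift after-turn [-26.48 -27.     0.54] turn [ 0.003 -0.01   0.195] pos [ 0.6166 -0.1172  0.2304] q [-0.37  0.6   1.49  0.    1.04  1.16]
```

```bash
python3 -m crank '[[-3.3,-4.2,-0.5,0,0,0,0.5],[-3.3,-4.2,-0.5,0,0,0,0.5],[-3.3,-4.2,-0.5,0,0,0,0.5],[-3.3,-4.2,-0.5,0,0,0,0.5],[-3.3,-4.2,-0.5,0,0,0,0.5]]'>/dev/null; python3 -m crank '[[-3.3,-4.2,-0.5,0,0,0,0.5],[0,0,0,0,0,0.17,0.5],[0,0,0,0,0,0,0.5]]';  python3 - <<'E'
from h import *
i=cams.camera_info("wrist"); im=cams.camera("wrist"); cv2.imwrite("pics/w3.png",im[:,:,::-1]); np.save("w3.npy",i,allow_pickle=True)
t=cams.camera("top"); cv2.imwrite("pics/top1.png",t[:,:,::-1])
for p in [(.4004,.1896,.003),(.4337,.083,.003)]: print(px(i,p))
E
```

```text
time: 8.07
position: [0.4049, 0.1276, 0.2548]
tool_rot: [0.998, -0.062, -0.001, 0.0]
ft_force: [0.2, 0.5, -0.6]
grip_width: 0.0438
grip_force: 0.0
[251.60158247 229.94293882]
[370.53310371 176.21549052]
```

View pics/w3.png

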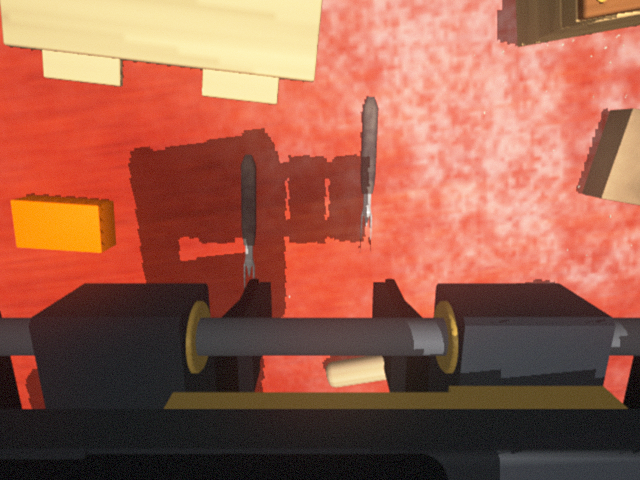

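The view shows file 1 from its butt at (249,155) down to about (249,275), and file 2 from (371,97) to its tip at (366,248). Both are where the top view put them.

Run:
```python
from h import *
i=np.load("w3.npy",allow_pickle=True).item()
for (a,b) in [((371,97),(366,248)),((249,155),(249,275))]:
    A=w(i,*a,.003);B=w(i,*b,.003);d=A-B;L=np.linalg.norm(d);c=A-.0655*d/L
    print(L,np.arctan2(d[1],d[0]),c); delta([*c[:2],.073],np.arctan2(d[1],d[0])+np.pi/2)
```

```text
0.1251966148336 -0.12747775277340692 [0.43110698 0.08515172 0.003     ]
shift now-axes [ 3.04  3.83 18.19] shift after-turn [ 3.04  3.82 18.19] turn [0.    0.001 0.001] pos [0.4058 0.1269 0.2549] q [ 0.04  0.32  1.95 -0.    0.86  1.74]
0.10517938711225991 -0.17107521423949226 [0.39892973 0.19214085 0.003     ]
shift now-axes [-1.49 -6.38 18.19] shift after-turn [-1.79 -6.31 18.19] turn [0.    0.001 0.045] pos [0.4058 0.1269 0.2549] q [ 0.04  0.32  1.95 -0.    0.86  1.74]
```

```bash
python3 -m crank '[[3,3.8,0,0,0,0,0.5],[0,0,5,0,0,0,0.5],[0,0,5,0,0,0,0.5],[0,0,5,0,0,0,0.5],[0,0,3.2,0,0,0,0.5]]'; python3 -m crank '[[0,0,0,0,0,0,0.5],[0,0,0,0,0,0,1],[0,0,0,0,0,0,1],[0,0,0,0,0,0,1],[0,0,0,0,0,0,1]]'; python3 -m crank '[[0,0,-2,0,0,0,1],[0,0,-5,0,0,0,1],[0,0,-5,0,0,0,1],[0,0,-3.5,0,0,0,1],[0,0,0,0,0,0,1]]'
python3 - <<'E'
from h import *
delta([*ch(-.004,.089),.085],TH+np.pi/2)
E
```

```text
time: 8.8
position: [0.4305, 0.0848, 0.0707]
tool_rot: [0.998, -0.064, -0.001, 0.0]
ft_force: [-0.9, -0.0, 0.4]
grip_width: 0.0433
grip_force: 0.0
time: 9.43
position: [0.4307, 0.0856, 0.0735]
tool_rot: [0.998, -0.064, 0.0, 0.0]
ft_force: [0.5, -1.1, 0.7]
grip_width: 0.0117
grip_force: 20.1
time: 10.05
position: [0.4318, 0.0857, 0.2308]
tool_rot: [0.998, -0.064, 0.003, -0.0]
ft_force: [0.4, 0.0, -0.7]
grip_width: 0.0117
grip_force: 20.0
shift now-axes [19.72 13.59 14.71] shift after-turn [17.21 16.77 14.58] turn [ 0.    -0.007 -0.172] pos [0.4318 0.0857 0.2308] q [-0.06  0.38  1.95 -0.    0.8   1.64]
```

```bash
python3 -m crank '[[0,0,0,0,0,-0.172,1],[3.4,3.35,0,0,0,0,1],[3.4,3.35,0,0,0,0,1],[3.4,3.35,0,0,0,0,1],[3.4,3.35,0,0,0,0,1]]' >/dev/null; python3 -m crank '[[3.4,3.35,0,0,0,0,1],[0,0,0,0,0,0,1],[0,0,0,0,0,0,1]]'
python3 - <<'E'
from h import *
delta([*ch(-.004,.089),.085],TH+np.pi/2)
E
```

```text
time: 11.05
position: [0.6062, -0.0737, 0.2263]
tool_rot: [1.0, 0.022, -0.002, -0.001]
ft_force: [-0.1, -0.0, -0.7]
grip_width: 0.0117
grip_force: 20.0
shift now-axes [ 0.55  0.1  14.12] shift after-turn [ 0.49  0.07 14.13] turn [-0.002  0.005 -0.   ] pos [ 0.6062 -0.0737  0.2263] q [-0.3   0.59  1.53  0.    1.03  1.22]
```

```bash
python3 -m crank '[[0.5,0,1,0,0,0,1],[0,0,4,0,0,0,1],[0,0,4,0,0,0,1],[0,0,4,0,0,0,1],[0,0,1.2,0,0,0,1]]'; python3 -m crank '[[0,0,0,0,0,0,1],[0,0,0,0,0,0,1],[0,0,0,0,0,0,0.75],[0,0,0,0,0,0,0.75],[0,0,0,0,0,0,0.75]]'; python3 -m crank '[[0,0,-4,0,0,0,0.75],[0,0,-5,0,0,0,0.75],[0,0,-5,0,0,0,0.75],[0,0,0,0,0,0,0.75]]';  python3 - <<'E'
from h import *
t=cams.camera("top"); cv2.imwrite("pics/top2.png",t[:,:,::-1])
delta([.3989,.1921,.225],-.155+np.pi/2)
E
```

```text
time: 11.68
position: [0.6104, -0.0725, 0.0833]
tool_rot: [1.0, 0.022, -0.003, -0.001]
ft_force: [-0.4, 0.0, 0.9]
grip_width: 0.0118
grip_force: 20.0
time: 12.3
position: [0.613, -0.0742, 0.0869]
tool_rot: [1.0, 0.022, 0.001, 0.0]
ft_force: [0.6, 0.6, -0.1]
grip_width: 0.021
grip_force: 0.0
time: 12.8
position: [0.6153, -0.0748, 0.2312]
tool_rot: [1.0, 0.022, 0.005, 0.002]
ft_force: [-0.4, 0.2, -0.3]
grip_width: 0.0215
grip_force: 0.0
shift now-axes [-20.3  -27.56   0.22] shift after-turn [-25.34 -23.01   0.36] turn [ 0.001 -0.005  0.199] pos [ 0.6137 -0.0743  0.2286] q [-0.3   0.59  1.51  0.    1.03  1.23]
```

```bash
python3 -m crank '[[-3.4,-4.5,0,0,0,0,0.5],[-3.4,-4.5,0,0,0,0,0.5],[-3.4,-4.5,0,0,0,0,0.5],[-3.4,-4.5,0,0,0,0,0.5],[-3.4,-4.5,0,0,0,0,0.5]]'>/dev/null; python3 -m crank '[[-3.4,-4.5,0,0,0,0.1,0.5],[0,0,0,0,0,0.1,0.5],[0,0,0,0,0,0,0.5]]';  python3 - <<'E'
from h import *
a=cv2.imread("pics/top0.png"); 
for n in ("top1","top2"):
    b=cv2.imread(f"pics/{n}.png"); d=cv2.absdiff(a,b).max(2)
    for k,(u,v) in dict(f1=(248,280),cork=(366,269),wood=(443,279),lid=(240,207)).items(): print(n,k,(d[v-25:v+25,u-16:u+16]>40).mean().round(3))
delta([.3989,.1921,.073],-.163+np.pi/2)
i=cams.camera_info("wrist"); im=cams.camera("wrist"); cv2.imwrite("pics/w4.png",im[:,:,::-1])
g=im.max(2); u,v=px(i,(.3989,.1921,.003)).astype(int); print(u,v)
m=(g<70).astype(np.uint8); n,l,s,c=cv2.connectedComponentsWithStats(m[:,:]); print([ (s[k],c[k].round(1)) for k in range(1,n) if s[k][4]>150])
E
```

```text
time: 13.85
position: [0.3959, 0.1871, 0.2253]
tool_rot: [0.997, -0.077, -0.001, 0.0]
ft_force: [0.2, -0.4, 0.2]
grip_width: 0.0433
grip_force: 0.0
top1 f1 0.965
top1 cork 0.028
top1 wood 0.001
top1 lid 0.251
top2 f1 0.963
top2 cork 0.931
top2 wood 0.001
top2 lid 0.999
shift now-axes [ 0.25 -0.55 15.22] shift after-turn [ 0.21 -0.54 15.23] turn [0.001 0.002 0.01 ] pos [0.3959 0.1871 0.2253] q [ 0.19  0.39  1.96 -0.    0.8   1.91]
314 220
[(array([ 197,  279,  100,   64, 2058], dtype=int32), array([244.4, 310.6])), (array([    0,   284,   640,   196, 72942], dtype=int32), array([279.8, 406.1]))]
```

Run:
```python
from h import *
im=cv2.imread("pics/w4.png"); h=cv2.cvtColor(im,cv2.COLOR_BGR2HSV)
m=((h[:,:,1]<120)&(h[:,:,2]<130)).astype(np.uint8); m[278:]=0
n,l,s,c=cv2.connectedComponentsWithStats(m); print([(s[k],c[k].round(1)) for k in range(1,n) if s[k][4]>200])
i=cams.camera_info("wrist")
A=px(i,(.3989+.0655*np.cos(.163),.1921-.0655*np.sin(.163),.003)); print("expected butt",A)
```

```text
[(array([ 307,  135,   16,  123, 1285], dtype=int32), array([313.9, 198.7]))]
expected butt [315.04328399 135.81822492]
```

File 1's butt is at row 135 (expected 135.8) and column 314, so it hasn't moved. Picking it up now.

```bash
python3 -m crank '[[0.2,-0.5,0.2,0,0,0.01,0.5],[0,0,4,0,0,0,0.5],[0,0,4,0,0,0,0.5],[0,0,4,0,0,0,0.5],[0,0,3,0,0,0,0.5]]'; python3 -m crank '[[0,0,0,0,0,0,0.5],[0,0,0,0,0,0,1],[0,0,0,0,0,0,1],[0,0,0,0,0,0,1],[0,0,0,0,0,0,1]]'; python3 -m crank '[[0,0,-2,0,0,0,1],[0,0,-5,0,0,0,1],[0,0,-5,0,0,0,1],[0,0,-3.5,0,0,0,1],[0,0,0,0,0,0,1]]'
python3 - <<'E'
from h import *
delta([*ch(-.004,.068),.085],TH+np.pi/2)
E
```

```text
time: 14.52
position: [0.4005, 0.1909, 0.0723]
tool_rot: [0.996, -0.084, -0.0, 0.0]
ft_force: [0.0, 0.5, 0.0]
grip_width: 0.0434
grip_force: 0.0
time: 15.15
position: [0.4001, 0.1915, 0.0747]
tool_rot: [0.997, -0.083, 0.0, -0.0]
ft_force: [0.7, 0.7, 1.4]
grip_width: 0.0119
grip_force: 20.4
time: 15.78
position: [0.4011, 0.1918, 0.2319]
tool_rot: [0.997, -0.083, 0.003, -0.001]
ft_force: [-0.4, 0.1, 0.2]
grip_width: 0.0114
grip_force: 20.0
shift now-axes [25.44 24.86 14.79] shift after-turn [19.81 29.6  14.69] turn [-0.002 -0.007 -0.21 ] pos [0.4011 0.1918 0.2319] q [0.19 0.39 1.94 0.   0.81 1.93]
```

```bash
python3 -m crank '[[0,0,0,0,0,-0.105,1],[0,0,0,0,0,-0.105,1],[2.5,3.7,0,0,0,0,1],[2.5,3.7,0,0,0,0,1],[2.5,3.7,0,0,0,0,1]]' >/dev/null; python3 -m crank '[[2.5,3.7,0,0,0,0,1],[2.5,3.7,0,0,0,0,1],[2.5,3.7,0,0,0,0,1],[2.5,3.7,0,0,0,0,1],[2.5,3.7,0,0,0,0,1]]'>/dev/null; python3 -m crank '[[0,0,0,0,0,0,1],[0,0,0,0,0,0,1]]'
python3 - <<'E'
from h import *
delta([*ch(-.004,.068),.09],TH+np.pi/2)
i=cams.camera_info("wrist"); im=cams.camera("wrist"); cv2.imwrite("pics/w5.png",im[:,:,::-1])
E
```

```text
time: 17.27
position: [0.6112, -0.095, 0.2274]
tool_rot: [1.0, 0.022, -0.002, -0.001]
ft_force: [0.0, -0.2, -0.8]
grip_width: 0.0112
grip_force: 20.0
shift now-axes [ 0.13  0.05 13.74] shift after-turn [ 0.08  0.02 13.74] turn [-0.002  0.004 -0.001] pos [ 0.6112 -0.095   0.2274] q [-0.33  0.6   1.51  0.    1.04  1.19]
```

View pics/w5.png

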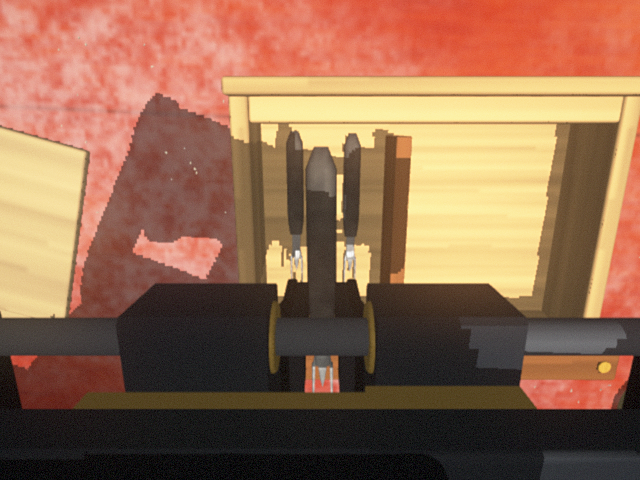

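The two files lie in the bay at columns 295 and 351, with the held one midway between them at 320. I'll drop it from just above them.

```bash
python3 -m crank '[[0.1,0,1.5,0,0,0,1],[0,0,4,0,0,0,1],[0,0,4,0,0,0,1],[0,0,4,0,0,0,1],[0,0,0,0,0,0,1]]'; python3 -m crank '[[0,0,0,0,0,0,1],[0,0,0,0,0,0,0.75],[0,0,0,0,0,0,0.75],[0,0,0,0,0,0,0.75]]'; python3 -m crank '[[0,0,-4,0,0,0,0.75],[0,0,-5,0,0,0,0.75],[0,0,-5,0,0,0,0.75],[0,0,0,0,0,0,0.75]]';  python3 - <<'E'
from h import *
delta([.4,-.333,.23],-.2066+np.pi/2)
E
```

```text
time: 17.95
position: [0.6105, -0.0937, 0.0905]
tool_rot: [1.0, 0.022, -0.004, -0.002]
ft_force: [-0.2, -0.6, -0.3]
grip_width: 0.0113
grip_force: 20.0
time: 18.45
position: [0.6141, -0.0957, 0.0953]
tool_rot: [1.0, 0.022, 0.001, 0.0]
ft_force: [1.2, 0.3, 0.8]
grip_width: 0.0214
grip_force: 0.0
time: 18.95
position: [0.6162, -0.0964, 0.2396]
tool_rot: [1.0, 0.022, 0.005, 0.002]
ft_force: [-0.1, -0.6, -1.1]
grip_width: 0.0218
grip_force: 0.0
shift now-axes [-22.65  22.69   0.81] shift after-turn [-16.31  27.6    0.96] turn [ 0.003 -0.011  0.25 ] pos [ 0.6162 -0.0964  0.2396] q [-0.33  0.58  1.49  0.    1.05  1.19]
```

```bash
python3 -m crank '[[-2.9,2.85,0.1,0,0,0,0.5],[-2.9,2.85,0.1,0,0,0,0.5],[-2.9,2.85,0.1,0,0,0,0.5],[-2.9,2.85,0.1,0,0,0,0.5],[-2.9,2.85,0.1,0,0,0,0.5]]'>/dev/null; python3 -m crank '[[-2.9,2.85,0.1,0,0,0,0.5],[-2.9,2.85,0.1,0,0,0.1,0.5],[-2.9,2.85,0.1,0,0,0.15,0.5],[0,0,0,0,0,0,0.5],[0,0,0,0,0,0,0.5]]';  python3 - <<'E'
from h import *
delta([.3905,-.333,.073],-.2066+np.pi/2)
i=cams.camera_info("wrist"); im=cams.camera("wrist"); cv2.imwrite("pics/w6.png",im[:,:,::-1]); np.save("w6.npy",i,allow_pickle=True)
t=cams.camera("top"); cv2.imwrite("pics/top3.png",t[:,:,::-1])
print(px(i,[.3905,-.333,.02]))
E
```

```text
time: 20.2
position: [0.3889, -0.33, 0.2257]
tool_rot: [0.995, -0.103, -0.0, -0.001]
ft_force: [-0.4, -0.1, 0.6]
grip_width: 0.0431
grip_force: 0.0
shift now-axes [ 0.23  0.28 15.27] shift after-turn [ 0.22  0.26 15.27] turn [-0.001  0.001  0.001] pos [ 0.3889 -0.33    0.2257] q [-0.92  0.47  1.78  0.    0.89  0.85]
[325.71948536 225.68478613]
```

View pics/w6.png

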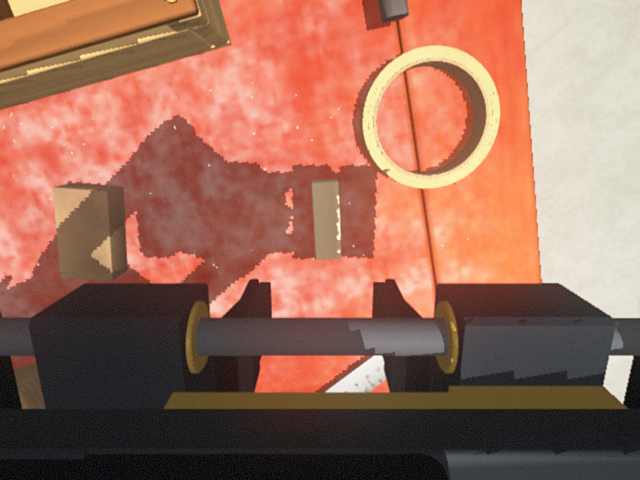

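The wood block's top corners are at (312,181), (338,181), (341,258) and (317,259). The tape is clear of it, and the cork is at the left (90,230), in place.

Run:
```python
from h import *
i=np.load("w6.npy",allow_pickle=True).item()
r,e=fitpose(i,[(312,181),(338,181),(341,258),(317,259)],[(.03,.01,.02),(.03,-.01,.02),(-.03,-.01,.02),(-.03,.01,.02)],[.39,-.33,-.2],0); print(r,e)
delta([*r[:2],.074],r[2]+np.pi/2)
```

```text
[ 0.39395198 -0.33471335 -0.15436897] 1.2542668219710151
shift now-axes [ 0.55  0.42 15.19] shift after-turn [ 0.52  0.43 15.19] turn [-0.001  0.    -0.05 ] pos [ 0.3895 -0.3296  0.2259] q [-0.92  0.47  1.78  0.    0.89  0.85]
```

```bash
python3 -m crank '[[0.5,0.4,0.2,0,0,-0.03,0.5],[0,0,4,0,0,0,0.5],[0,0,4,0,0,0,0.5],[0,0,4,0,0,0,0.5],[0,0,2.7,0,0,0,0.5]]'; python3 -m crank '[[0,0,0,0,0,0,0.5],[0,0,0,0,0,0,1],[0,0,0,0,0,0,1],[0,0,0,0,0,0,1],[0,0,0,0,0,0,1]]'; python3 -m crank '[[0,0,-2,0,0,0,1],[0,0,-5,0,0,0,1],[0,0,-5,0,0,0,1],[0,0,-3.5,0,0,0,1],[0,0,0,0,0,0,1]]'
python3 - <<'E'
from h import *
delta([*ch(-.004,-.08),.089],TH+np.pi/2)
E
```

```text
time: 20.92
position: [0.3937, -0.335, 0.0754]
tool_rot: [0.996, -0.087, -0.0, -0.0]
ft_force: [-0.4, 0.4, -0.8]
grip_width: 0.0433
grip_force: 0.0
time: 21.55
position: [0.3935, -0.3359, 0.0783]
tool_rot: [0.996, -0.088, 0.001, 0.001]
ft_force: [0.2, 0.6, 6.2]
grip_width: 0.0199
grip_force: 20.0
time: 22.18
position: [0.394, -0.3367, 0.2352]
tool_rot: [0.996, -0.088, 0.002, 0.003]
ft_force: [-0.6, -0.1, -0.1]
grip_width: 0.0196
grip_force: 20.0
shift now-axes [ 20.38 -13.22  14.67] shift after-turn [22.84 -8.36 14.62] turn [ 0.006 -0.005 -0.22 ] pos [ 0.394  -0.3367  0.2352] q [-0.92  0.46  1.76  0.    0.91  0.82]
```

```bash
python3 -m crank '[[0,0,0,0,0,-0.11,1],[0,0,0,0,0,-0.11,1],[4.6,-1.7,0,0,0,0,1],[4.6,-1.7,0,0,0,0,1],[4.6,-1.7,0,0,0,0,1]]'>/dev/null; python3 -m crank '[[4.6,-1.7,0,0,0,0,1],[4.6,-1.7,0,0,0,0,1],[0,0,0,0,0,0,1],[0,0,0,0,0,0,1]]'
python3 - <<'E'
from h import *
delta([*ch(-.004,-.08),.089],TH+np.pi/2)
E
```

```text
time: 23.3
position: [0.6179, -0.2401, 0.2304]
tool_rot: [1.0, 0.022, -0.002, -0.001]
ft_force: [0.2, -0.2, -0.5]
grip_width: 0.0202
grip_force: 20.0
shift now-axes [ 0.11  0.33 14.14] shift after-turn [ 0.05  0.31 14.14] turn [-0.002  0.004  0.   ] pos [ 0.6179 -0.2401  0.2304] q [-0.54  0.65  1.39 -0.    1.11  0.99]
```

```bash
python3 -m crank '[[0.1,0.3,2,0,0,0,1],[0,0,4,0,0,0,1],[0,0,4,0,0,0,1],[0,0,3.5,0,0,0,1],[0,0,0.6,0,0,0,1]]'; python3 -m crank '[[0,0,0,0,0,0,1],[0,0,0,0,0,0,1],[0,0,0,0,0,0,0.68],[0,0,0,0,0,0,0.68],[0,0,0,0,0,0,0.68]]'; python3 -m crank '[[0,0,-4,0,0,0,0.68],[0,0,-5,0,0,0,0.68],[0,0,-5,0,0,0,0.5],[0,0,0,0,0,0,0.4]]';  python3 - <<'E'
from h import *
delta([.421,-.124,.23],-.295+np.pi/2)
E
```

```text
time: 23.92
position: [0.617, -0.2432, 0.0873]
tool_rot: [1.0, 0.021, -0.004, -0.002]
ft_force: [0.7, 0.3, 0.3]
grip_width: 0.0198
grip_force: 20.0
time: 24.55
position: [0.6205, -0.2434, 0.0918]
tool_rot: [1.0, 0.022, 0.0, 0.0]
ft_force: [0.1, 0.3, -0.6]
grip_width: 0.0277
grip_force: 0.0
time: 25.05
position: [0.6227, -0.2447, 0.2368]
tool_rot: [1.0, 0.022, 0.005, 0.003]
ft_force: [1.1, -0.2, 0.2]
grip_width: 0.0409
grip_force: 0.0
shift now-axes [-19.63 -12.95   0.41] shift after-turn [-22.81  -5.69   0.68] turn [ 0.005 -0.01   0.339] pos [ 0.6227 -0.2447  0.2368] q [-0.54  0.64  1.37  0.    1.11  0.99]
```

```bash
python3 -m crank '[[-3.95,-2.6,0,0,0,0,0.2],[-3.95,-2.6,0,0,0,0,0.2],[-3.95,-2.6,0,0,0,0,0.2],[-3.95,-2.6,0,0,0,0,0.2],[-3.95,-2.6,0,0,0,0,0.2]]'>/dev/null; python3 -m crank '[[0,0,0,0,0,0.17,0.2],[0,0,0,0,0,0.17,0.2],[0,0,0,0,0,0,0.2],[0,0,0,0,0,0,0.2]]';  python3 - <<'E'
from h import *
delta([.4235,-.124,.08],-.295+np.pi/2)
i=cams.camera_info("wrist"); im=cams.camera("wrist"); cv2.imwrite("pics/w7.png",im[:,:,::-1]); np.save("w7.npy",i,allow_pickle=True)
c,s=np.cos(-.295),np.sin(-.295)
print([px(i,[.4235+c*a-s*b,-.124+s*a+c*b,.026]).round(0) for a,b in((.035,.02),(.035,-.02),(-.035,-.02),(-.035,.02))])
E
```

```text
time: 26.18
position: [0.4171, -0.1221, 0.2308]
tool_rot: [0.989, -0.146, -0.0, -0.0]
ft_force: [0.1, 0.8, 0.1]
grip_width: 0.0698
grip_force: 0.0
shift now-axes [ 0.69 -0.   15.08] shift after-turn [ 6.700e-01 -1.000e-02  1.508e+01] turn [-0.     0.001  0.001] pos [ 0.4171 -0.1221  0.2308] q [-0.54  0.38  1.96 -0.    0.81  1.32]
[array([294., 172.]), array([350., 172.]), array([348., 265.]), array([296., 265.])]
```

View pics/w7.png

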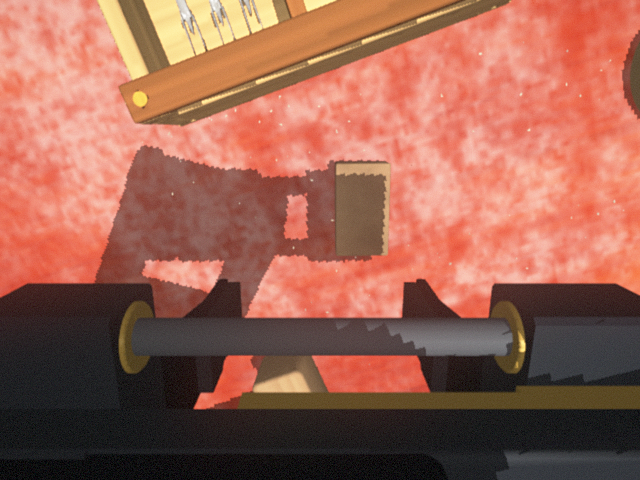

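The cork has been knocked aside: its top corners are now (334,163), (389,162), (387,255) and (335,255). All three files' tips are in the narrow bay.

Run:
```python
from h import *
i=np.load("w7.npy",allow_pickle=True).item()
r,e=fitpose(i,[(334,163),(389,162),(387,255),(335,255)],[(.035,.02,.026),(.035,-.02,.026),(-.035,-.02,.026),(-.035,.02,.026)],[.42,-.15,-.3],0); print(r,e)
delta([*r[:2],.08],r[2]+np.pi/2)
```

```text
[ 0.42211767 -0.15395349 -0.27511937] 0.9798851004454718
shift now-axes [ 1.41  2.9  15.09] shift after-turn [ 1.34  2.93 15.09] turn [-0.     0.001 -0.019] pos [ 0.4172 -0.1222  0.2309] q [-0.54  0.38  1.96 -0.    0.81  1.32]
```

```bash
python3 -m crank '[[1.4,2.9,0,0,0,-0.019,0.2],[0,0,4,0,0,0,0.2],[0,0,4,0,0,0,0.2],[0,0,4,0,0,0,0.2],[0,0,2.9,0,0,0,0.2]]'; python3 -m crank '[[0,0,0,0,0,0,0.2],[0,0,0,0,0,0,0.8],[0,0,0,0,0,0,0.8],[0,0,0,0,0,0,0.8],[0,0,0,0,0,0,0.8]]'; python3 -m crank '[[0,0,-2,0,0,0,0.8],[0,0,-5,0,0,0,0.8],[0,0,-5,0,0,0,0.8],[0,0,-3.5,0,0,0,0.8],[0,0,0,0,0,0,0.8]]'
python3 - <<'E'
from h import *
delta([*ch(-.004,-.030),.09],TH+np.pi/2)
E
```

```text
time: 26.85
position: [0.422, -0.154, 0.0805]
tool_rot: [0.991, -0.137, -0.001, -0.0]
ft_force: [0.6, -0.2, -0.7]
grip_width: 0.0696
grip_force: 0.0
time: 27.48
position: [0.4225, -0.1543, 0.083]
tool_rot: [0.99, -0.138, 0.001, 0.0]
ft_force: [-0.1, 0.2, 5.2]
grip_width: 0.0396
grip_force: 20.0
time: 28.1
position: [0.4233, -0.1547, 0.2399]
tool_rot: [0.99, -0.138, 0.003, 0.002]
ft_force: [0.7, 0.6, -0.5]
grip_width: 0.0398
grip_force: 20.0
shift now-axes [19.51 -1.61 15.12] shift after-turn [19.11  4.69 14.99] turn [ 0.003 -0.006 -0.321] pos [ 0.4233 -0.1547  0.2399] q [-0.6   0.38  1.92  0.    0.84  1.25]
```

```bash
python3 -m crank '[[0,0,0,0,0,-0.16,0.8],[0,0,0,0,0,-0.16,0.8],[4.8,1.2,0,0,0,0,0.8],[4.8,1.2,0,0,0,0,0.8],[4.8,1.2,0,0,0,0,0.8]]'>/dev/null; python3 -m crank '[[4.8,1.1,0,0,0,0,0.8],[0,0,0,0,0,0,0.8],[0,0,0,0,0,0,0.8]]'
python3 - <<'E'
from h import *
delta([*ch(-.004,-.030),.092],TH+np.pi/2)
E
```

```text
time: 29.1
position: [0.6145, -0.1921, 0.2351]
tool_rot: [1.0, 0.022, -0.002, -0.001]
ft_force: [0.3, 0.3, -0.5]
grip_width: 0.04
grip_force: 20.0
shift now-axes [ 0.24  0.15 14.31] shift after-turn [ 0.17  0.12 14.31] turn [-0.002  0.004 -0.001] pos [ 0.6145 -0.1921  0.2351] q [-0.48  0.62  1.43 -0.    1.09  1.05]
```

```bash
python3 -m crank '[[0.2,0.1,2,0,0,0,0.8],[0,0,4,0,0,0,0.8],[0,0,4,0,0,0,0.8],[0,0,3.5,0,0,0,0.8],[0,0,0.8,0,0,0,0.8]]'; python3 -m crank '[[0,0,0,0,0,0,0.8],[0,0,0,0,0,0,0.47],[0,0,0,0,0,0,0.47],[0,0,0,0,0,0,0.47]]'; python3 -m crank '[[0,0,-3,0,0,0,0.47],[0,0,-5,0,0,0,0.47],[0,0,-5,0,0,0,0.47],[0,0,-5,0,0,0,0.3],[-5,0,0,0,0,0,0.3]]'>/dev/null; python3 -m crank '[[-5,0,-1,0,0,0,0.3],[-3,0,-1,0,0,0,0.3],[0,0,0,0,0,0,0.3]]';  python3 - <<'E'
from h import *
i=cams.camera_info("wrist"); im=cams.camera("wrist"); cv2.imwrite("pics/w8.png",im[:,:,::-1]); np.save("w8.npy",i,allow_pickle=True)
t=cams.camera("top"); cv2.imwrite("pics/top4.png",t[:,:,::-1])
cv2.imwrite("pics/m8.png",np.hstack([cv2.resize(im,(400,300)),cv2.resize(t,(400,300))])[:,:,::-1])
E
```

```text
time: 29.72
position: [0.6146, -0.1923, 0.0909]
tool_rot: [1.0, 0.021, -0.004, -0.002]
ft_force: [-7.7, 5.9, 20.1]
grip_width: 0.0397
grip_force: 20.0
time: 30.22
position: [0.6185, -0.1939, 0.0951]
tool_rot: [1.0, 0.021, 0.001, 0.0]
ft_force: [-0.2, -0.2, 0.9]
grip_width: 0.0459
grip_force: 0.0
time: 31.22
position: [0.4867, -0.1992, 0.2955]
tool_rot: [1.0, 0.021, 0.0, 0.0]
ft_force: [1.2, -0.6, -0.6]
grip_width: 0.0613
grip_force: 0.0
```

View pics/m8.png

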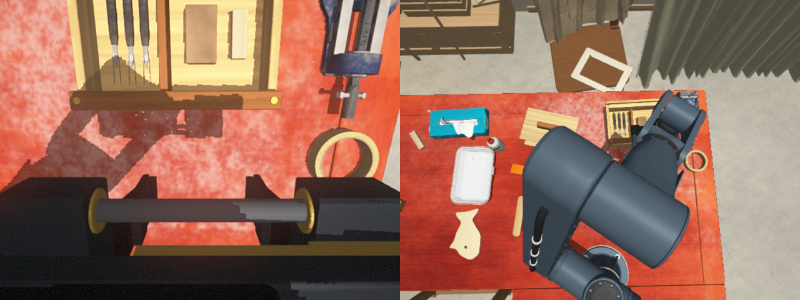

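All three files and both blocks (cork and wood) lie flat in their bays. Next is the lid.

Run:
```python
from h import *
o=robot.get_obs();Rc=R.from_quat(o["tool_rot"])
print((Rc.inv().apply(np.array([.611,.216,.28])-o["position"])*100).round(2))
print(o["q"].round(2), Rc.as_matrix().round(3))
i=np.load("w8.npy",allow_pickle=True).item()
k=w(i,75*1.6,101*1.6,.084);k2=w(i,275*1.6,100*1.6,.084);m=(k+k2)/2
print(k,k2,"yaw",np.arctan2(k2[0]-k[0],-(k2[1]-k[1])),"C",m[:2]+.084*np.array([np.cos(TH),np.sin(TH)]))
```

```text
[ 13.95 -41.01   1.47]
[-0.6   0.39  1.67  0.    1.07  0.93] [[ 0.999  0.042  0.002]
 [ 0.042 -0.999 -0.001]
 [ 0.002  0.001 -1.   ]]
[ 0.52987368 -0.0493757   0.084     ] [ 0.54082762 -0.28316922  0.084     ] yaw 0.04681880569917566 C [ 0.61926935 -0.16257765]
```

```bash
python3 -m crank '[[1.75,-5.1,0.2,0,0,0,0.3],[1.75,-5.1,0.2,0,0,0,0.3],[1.75,-5.1,0.2,0,0,0,0.3],[1.75,-5.1,0.2,0,0,0,0.3],[1.75,-5.1,0.2,0,0,0,0.3]]'>/dev/null; python3 -m crank '[[1.75,-5.1,0.2,0,0,0,0.3],[1.75,-5.1,0.2,0,0,0,0.3],[1.75,-5.3,0.1,0,0,0,0.3],[0,0,0,0,0,-0.17,0.3],[0,0,0,0,0,-0.17,0.3]]'>/dev/null; python3 -m crank '[[0,0,0,0,0,-0.17,0.3],[0,0,0,0,0,-0.17,0.3],[0,0,0,0,0,-0.17,0.3],[0,0,0,0,0,-0.17,0.3],[0,0,0,0,0,-0.17,0.3]]'>/dev/null; python3 -m crank '[[0,0,0,0,0,-0.11,0.3],[0,0,0,0,0,0,0.3],[0,0,0,0,0,0,0.3]]'
python3 - <<'E'
from h import *
delta([.611,.216,.085],-.228)
i=cams.camera_info("wrist"); im=cams.camera("wrist"); cv2.imwrite("pics/w9.png",im[:,:,::-1]); np.save("w9.npy",i,allow_pickle=True)
c,s=np.cos(-.228),np.sin(-.228)
print([px(i,[.611+c*a-s*b,.216+s*a+c*b,z]).round(0) for a,b,z in((.075,.12,.008),(-.075,.12,.008),(.011,.05,.046),(-.011,.05,.046),(.011,-.05,.046),(-.011,-.05,.046))])
E
```

```text
time: 33.58
position: [0.6109, 0.2168, 0.2787]
tool_rot: [0.783, 0.622, -0.0, -0.0]
ft_force: [-0.7, 0.3, -0.7]
grip_width: 0.061
grip_force: 0.0
shift now-axes [-0.08  0.03 19.37] shift after-turn [-0.08  0.03 19.37] turn [-0.    -0.    -0.001] pos [0.6109 0.2168 0.2787] q [0.17 0.57 1.38 0.   1.18 0.4 ]
[array([413.,  72.]), array([232.,  72.]), array([337., 161.]), array([309., 161.]), array([336., 281.]), array([310., 281.])]
```

View pics/w9.png

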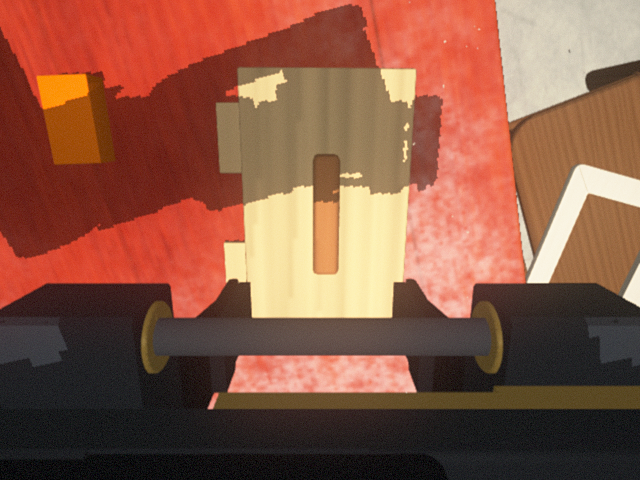

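The lid's left-end corners are at (238,68) and (415,69). The handle spans (313,154), (340,154), (338,273) and (314,273).

Run:
```python
from h import *
i=np.load("w9.npy",allow_pickle=True).item()
r,e=fitpose(i,[(415,69),(238,68),(340,154),(313,154),(338,273),(314,273)],[(.075,.12,.008),(-.075,.12,.008),(.011,.05,.046),(-.011,.05,.046),(.011,-.05,.046),(-.011,-.05,.046)],[.611,.216,-.228],0); print(r,e)
delta([*r[:2],.081],r[2])
```

```text
[ 0.61469554  0.22026633 -0.23138132] 3.0900227900589243
shift now-axes [ 0.43  0.3  19.79] shift after-turn [ 0.43  0.29 19.79] turn [-0.    -0.     0.002] pos [0.6108 0.2167 0.2789] q [0.17 0.57 1.38 0.   1.18 0.4 ]
```

```bash
python3 -m crank '[[0.4,0.3,4,0,0,0,0.3],[0,0,5,0,0,0,0.3],[0,0,5,0,0,0,0.3],[0,0,4,0,0,0,0.3],[0,0,1.6,0,0,0,0.3]]' 50; python3 -m crank '[[0,0,0,0,0,0,0.3],[0,0,0,0,0,0,1],[0,0,0,0,0,0,1],[0,0,0,0,0,0,1],[0,0,0,0,0,0,1]]';  python3 -m crank '[[0,0,-2,0,0,0,1],[0,0,-4,0,0,0,1],[0,0,-5,0,0,0,1],[0,0,-5,0,0,0,1],[0,0,0,0,0,0,1]]'
python3 - <<'E'
from h import *
i=cams.camera_info("wrist"); im=cams.camera("wrist"); cv2.imwrite("pics/w10.png",im[:,:,::-1]); np.save("w10.npy",i,allow_pickle=True)
E
```

```text
time: 34.25
position: [0.6131, 0.2194, 0.0805]
tool_rot: [0.783, 0.622, -0.002, -0.001]
ft_force: [0.4, 0.2, -0.2]
grip_width: 0.0612
grip_force: 0.0
time: 34.88
position: [0.6146, 0.2196, 0.0839]
tool_rot: [0.783, 0.622, 0.0, 0.0]
ft_force: [0.1, -0.3, -0.5]
grip_width: 0.0293
grip_force: 0.0
time: 35.5
position: [0.6168, 0.2201, 0.2492]
tool_rot: [0.783, 0.622, 0.005, 0.003]
ft_force: [0.6, 0.4, -3.9]
grip_width: 0.0213
grip_force: 50.0
```

View pics/w10.png

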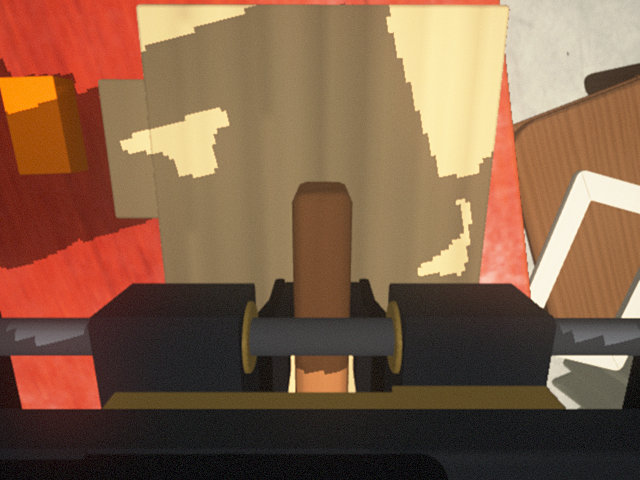

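The lid is gripped but the fingers closed late, so I'm measuring how it sits in the gripper. Plate corners are (137,6) and (508,6), and the tongue's outer corners are (99,81) and (115,217).

Run:
```python
from h import *
i=np.load("w10.npy",allow_pickle=True).item(); o=robot.get_obs()
P=np.array([(.075,.12,.008),(-.075,.12,.008),(-.095,.092,.006),(-.095,.032,.006),(-.075,.092,.006),(-.075,.032,.006)])
U=np.array([(508,6),(137,6),(99,81),(115,217),(144,82),(157,217)],float)
from scipy.optimize import least_squares
T=R.from_quat(o["tool_rot"])
R0=T*R.from_matrix(np.array([[0,1,0],[1,0,0],[0,0,-1.]]))  # lid axes in tool
def f(p,full=False):
    Rl=R0*R.from_rotvec(p[3:6]); X=o["position"]+T.apply(p[:3])+Rl.apply(P)
    r=np.array([px(i,x) for x in X])-U
    return np.r_[r.ravel(),p[3:6]*20]
s=least_squares(f,[0,0,.08,0,0,0]); print("lid origin in tool",s.x.round(4)); print(s.fun.round(1))
```

```text
lid origin in tool [ 0.001  -0.0003  0.0946 -0.0165 -0.0439 -0.008 ]
[-0.   0.2 -1.1  1.   0.2 -0.6  0.   0.1  0.8 -1.4  0.1  0.7 -0.3 -0.9
 -0.2]
```

The lid underside is 94.6 mm ahead of the TCP instead of 82 mm. I'll set it back down and grip it again lower.

```bash
python3 -c "
from rig import robot;print(robot.get_obs()['position'])"; python3 -m crank '[[0,0,4,0,0,0,1],[0,0,4,0,0,0,1],[0,0,4,0,0,0,1],[0,0,2.5,0,0,0,1],[0,0,0.5,0,0,0,1]]';  python3 -m crank '[[0,0,0,0,0,0,1],[0,0,0,0,0,0,0.55],[0,0,0,0,0,0,0.55],[0,0,0,0,0,0,0.55]]'
```

```text
[0.61495346 0.21972686 0.24605652]
time: 36.17
position: [0.6111, 0.2191, 0.093]
tool_rot: [0.783, 0.622, -0.004, -0.002]
ft_force: [-10.6, -2.7, 34.1]
grip_width: 0.0216
grip_force: 50.0
time: 36.67
position: [0.6142, 0.2195, 0.0925]
tool_rot: [0.783, 0.622, -0.0, -0.0]
ft_force: [0.7, 0.3, 0.1]
grip_width: 0.0375
grip_force: 0.0
```

```bash
python3 -m crank '[[0,0,1,0,0,0,0.55],[0,0,0,0,0,0,0.55],[0,0,0,0,0,0,1],[0,0,0,0,0,0,1],[0,0,0,0,0,0,1]]' 55; python3 -m crank '[[0,0,0,0,0,0,1],[0,0,0,0,0,0,1]]'; python3 -m crank '[[0,0,-2,0,0,0,1],[0,0,-4,0,0,0,1],[0,0,-5,0,0,0,1],[0,0,-5,0,0,0,1],[0,0,0,0,0,0,1]]'
python3 - <<'E'
from h import *
i=cams.camera_info("wrist"); im=cams.camera("wrist"); cv2.imwrite("pics/w11.png",im[:,:,::-1]); np.save("w11.npy",i,allow_pickle=True)
o=robot.get_obs();Rc=R.from_quat(o["tool_rot"]); print(o["position"],o["q"].round(2))
C=np.array([.6192,-.1628]);TH=.046
tgt=np.array([*(C+np.array([np.cos(TH),np.sin(TH)])*.05),.25])
print((Rc.inv().apply(tgt-o["position"])*100).round(2), delta(tgt,TH))
E
```

```text
time: 37.3
position: [0.6136, 0.2197, 0.0832]
tool_rot: [0.783, 0.622, -0.001, -0.001]
ft_force: [-2.1, -0.4, 0.1]
grip_width: 0.0217
grip_force: 55.0
time: 37.55
position: [0.6139, 0.2196, 0.0832]
tool_rot: [0.783, 0.622, -0.0, -0.0]
ft_force: [-1.9, -0.3, 1.0]
grip_width: 0.0216
grip_force: 55.0
time: 38.17
position: [0.6179, 0.22, 0.2499]
tool_rot: [0.783, 0.622, 0.006, 0.004]
ft_force: [0.8, 0.6, -3.1]
grip_width: 0.0214
grip_force: 55.0
[0.61588334 0.21962834 0.24663365] [ 0.17  0.61  1.4  -0.    1.12  0.4 ]
shift now-axes [-35.82  13.78  -0.33] shift after-turn [-38.22   3.57  -0.34] turn [ 0.007 -0.002 -0.274] pos [0.6159 0.2196 0.2466] q [ 0.17  0.61  1.4  -0.    1.12  0.4 ]
[-35.82  13.78  -0.33] None
```

```bash
sed -i 's/^C=.*/C=np.array([.6192,-.1628]); TH=.046/' h.py
cat >> h.py <<'E'
def lidto(Ox,Oz,th,Oy=0,off=.0832,dx=.001):
    """tool move bringing the held lid origin to chest (Ox,Oy,Oz), tilt th"""
    o=robot.get_obs(); Rc=R.from_quat(o["tool_rot"])
    L=R.from_euler('z',TH)*R.from_rotvec([0,-th,0]); Rt=L*R.from_matrix(np.array([[0,1,0],[1,0,0],[0,0,-1.]]))
    p=np.array([*ch(Ox,Oy),Oz])-Rt.apply([dx,0,off])
    print("shift now-axes",(Rc.inv().apply(p-o["position"])*100).round(2),"after-turn",(Rt.inv().apply(p-o["position"])*100).round(2),"turn",(Rc.inv()*Rt).as_rotvec().round(3),"q",o["q"].round(2),"pos",o["position"].round(4),"F",o["ft_force"].round(1),"M",o["moment"].round(2))
E
python3 -m crank '[[-4.5,1.7,0,0,0,0,1],[-4.5,1.7,0,0,0,0,1],[-4.5,1.7,0,0,0,0,1],[-4.5,1.7,0,0,0,0,1],[-4.5,1.7,0,0,0,0,1]]'>/dev/null; python3 -m crank '[[-4.5,1.7,0,0,0,0,1],[-4.5,1.7,0,0,0,0,1],[-4.3,1.8,0,0,0,0,1],[0,0,0,0,0,-0.13,1],[0,0,0,0,0,-0.14,1]]'>/dev/null; python3 -m crank '[[0,0,0,-0.15,0,0,1],[0,0,0,-0.15,0,0,1],[0,0,0,0,0,0,1],[0,0,0,0,0,0,1]]'
python3 - <<'E'
from h import *
lidto(.043,.13,.3); lidto(.043,.103,.3); lidto(.005,.091,.3)
E
```

```text
time: 39.98
position: [0.6669, -0.1603, 0.2423]
tool_rot: [0.685, 0.714, 0.107, 0.102]
ft_force: [0.2, 0.3, -2.8]
grip_width: 0.0218
grip_force: 55.0
shift now-axes [-0.15 -3.77  2.28] after-turn [-0.13 -3.77  2.27] turn [-0.003  0.001 -0.004] q [-0.45  0.59  1.5   0.19  0.79 -0.61] pos [ 0.6669 -0.1603  0.2423] F [ 0.2  0.3 -2.8] M [-0.04  0.21  0.01]
shift now-axes [-0.15 -4.56  4.86] after-turn [-0.13 -4.57  4.85] turn [-0.003  0.001 -0.004] q [-0.45  0.59  1.5   0.19  0.79 -0.61] pos [ 0.6669 -0.1603  0.2423] F [ 0.2  0.3 -2.8] M [-0.04  0.21  0.01]
shift now-axes [-0.16 -8.54  4.9 ] after-turn [-0.13 -8.56  4.87] turn [-0.003  0.001 -0.004] q [-0.45  0.59  1.5   0.19  0.79 -0.61] pos [ 0.6669 -0.1603  0.2423] F [ 0.2  0.3 -2.8] M [-0.04  0.21  0.01]
```

```bash
python3 -m crank '[[-0.15,-4.5,0,0,0,0,1],[0,0,2.5,0,0,0,1],[0,0,2.3,0,0,0,1],[0,0,0,0,0,0,1],[0,0,0,0,0,0,1]]'
python3 - <<'E'
from h import *
lidto(.043,.103,.3); lidto(.005,.091,.3)
im=cams.camera("wrist"); s=cams.camera("scene"); t=cams.camera("top")
cv2.imwrite("pics/w12.png",im[:,:,::-1]);cv2.imwrite("pics/s12.png",s[:,:,::-1]);cv2.imwrite("pics/t12.png",t[:,:,::-1])
cv2.imwrite("pics/m12.png",np.hstack([cv2.resize(im,(400,300)),cv2.resize(s[180:330,320:520],(400,300),interpolation=cv2.INTER_CUBIC)])[:,:,::-1])
E
```

```text
time: 40.6
position: [0.6391, -0.163, 0.1846]
tool_rot: [0.684, 0.714, 0.108, 0.104]
ft_force: [0.0, 0.2, -4.2]
grip_width: 0.0218
grip_force: 55.0
shift now-axes [ 0.01 -0.2   0.16] after-turn [ 0.01 -0.2   0.16] turn [ 0.001  0.001 -0.003] q [-0.47  0.64  1.62  0.25  0.64 -0.69] pos [ 0.6391 -0.163   0.1846] F [ 0.   0.2 -4.2] M [-0.02  0.23  0.01]
shift now-axes [-0.   -4.18  0.18] after-turn [ 0.01 -4.18  0.18] turn [ 0.001  0.001 -0.003] q [-0.47  0.64  1.62  0.25  0.64 -0.69] pos [ 0.6391 -0.163   0.1846] F [ 0.   0.2 -4.2] M [-0.02  0.23  0.01]
```

View pics/m12.png

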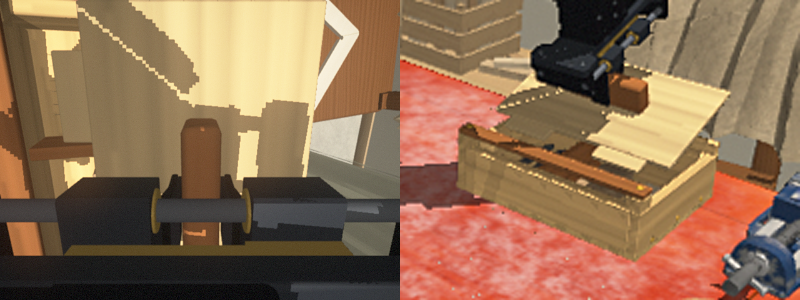

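The lid is tilted far edge up over the chest, its tongues pointing at the slot. Inserting slowly.

```bash
python3 -m crank '[[0,-1,0.05,0,0,0,1],[0,-1,0.05,0,0,0,1],[0,0,0,0,0,0,1]]'; python3 -m crank '[[0,-1,0.05,0,0,0,1],[0,-0.5,0,0,0,0,1],[0,0,0,0,0,0,1]]';  python3 -m crank '[[0,-0.6,0,0,0,0,1],[0,0,0,0,0,0,1],[0,0,0,0,0,0,1]]'
python3 - <<'E'
from h import *
lidto(.005,.091,.3); lidto(.005,.061+.095*.29,.3)
E
```

```text
time: 41.12
position: [0.6177, -0.1633, 0.1766]
tool_rot: [0.685, 0.714, 0.107, 0.102]
ft_force: [0.3, -0.5, -2.4]
grip_width: 0.0216
grip_force: 55.0
time: 41.5
position: [0.6046, -0.1642, 0.172]
tool_rot: [0.685, 0.714, 0.108, 0.103]
ft_force: [0.4, -0.4, -3.3]
grip_width: 0.0217
grip_force: 55.0
time: 41.88
position: [0.5996, -0.1646, 0.1706]
tool_rot: [0.684, 0.714, 0.108, 0.104]
ft_force: [-0.8, 0.8, -3.0]
grip_width: 0.0214
grip_force: 55.0
shift now-axes [-0.01 -0.    0.01] after-turn [-0.01 -0.    0.01] turn [ 0.     0.001 -0.004] q [-0.51  0.62  1.72  0.3   0.56 -0.78] pos [ 0.5996 -0.1646  0.1706] F [-0.8  0.8 -3. ] M [-0.01  0.23 -0.03]
shift now-axes [-0.01 -0.07  0.25] after-turn [-0.01 -0.07  0.25] turn [ 0.     0.001 -0.004] q [-0.51  0.62  1.72  0.3   0.56 -0.78] pos [ 0.5996 -0.1646  0.1706] F [-0.8  0.8 -3. ] M [-0.01  0.23 -0.03]
```

Run:
```python
from h import *
pose=lambda Ox,Oz,t:(np.array([Ox-.0832*np.sin(t),Oz+.0832*np.cos(t)]),t)
seq=[(.005,.091,.3)]+[(.005,c+.095*np.sin(t),t) for t,c in((.25,.0625),(.2,.0625),(.15,.0625),(.1,.062),(.05,.0615),(0,.061))]
for a,b in zip(seq,seq[1:]):
    p,t=pose(*a);q,_=pose(*b);d=q-p
    ty=np.array([np.cos(t),np.sin(t)]);tz=np.array([np.sin(t),-np.cos(t)])
    print("to",b[2],"y %.2f z %.2f cm"%(100*d@ty,100*d@tz))
```

```text
to 0.25 y 0.27 z 0.49 cm
to 0.2 y 0.30 z 0.46 cm
to 0.15 y 0.32 z 0.47 cm
to 0.1 y 0.34 z 0.53 cm
to 0.05 y 0.36 z 0.53 cm
to 0 y 0.39 z 0.53 cm
```

```bash
python3 -m crank '[[0,0.27,0.49,0.05,0,0,1],[0,0.3,0.46,0.05,0,0,1],[0,0,0,0,0,0,1]]'; python3 -m crank '[[0,0.32,0.47,0.05,0,0,1],[0,0.34,0.53,0.05,0,0,1],[0,0,0,0,0,0,1],[0,0,0,0,0,0,1]]'
python3 - <<'E'
from h import *
lidto(.005,.062+.095*np.sin(.1),.1)
E
```

```text
time: 42.25
position: [0.6087, -0.1642, 0.1631]
tool_rot: [0.688, 0.718, 0.072, 0.07]
ft_force: [0.6, 0.7, -2.8]
grip_width: 0.0213
grip_force: 55.0
time: 42.75
position: [0.6153, -0.1636, 0.1542]
tool_rot: [0.691, 0.721, 0.036, 0.035]
ft_force: [-0.3, 0.5, -3.7]
grip_width: 0.0219
grip_force: 55.0
shift now-axes [-0.04  0.07  0.  ] after-turn [-0.04  0.07  0.  ] turn [ 0.    -0.    -0.004] q [-0.45  0.69  1.57  0.07  0.79 -0.54] pos [ 0.6153 -0.1636  0.1542] F [-0.3  0.5 -3.7] M [ 0.02 -0.    0.  ]
```

```bash
python3 -m crank '[[-0.04,0.41,0.53,0.05,0,-0.004,1],[0,0,0,0,0,0,1]]'; python3 -m crank '[[0,0.39,0.5,0.05,0,0,1],[0,0,0,0,0,0,1],[0,0,0,0,0,0,1]]'
python3 - <<'E'
from h import *
lidto(.005,.060,0)
E
```

```text
time: 43.0
position: [0.6207, -0.1641, 0.1494]
tool_rot: [0.69, 0.723, 0.019, 0.018]
ft_force: [0.0, 0.4, -3.4]
grip_width: 0.0219
grip_force: 55.0
time: 43.38
position: [0.624, -0.1637, 0.1447]
tool_rot: [0.691, 0.723, 0.0, 0.0]
ft_force: [-0.8, -0.3, -4.2]
grip_width: 0.0215
grip_force: 55.0
shift now-axes [0.01 0.02 0.15] after-turn [0.01 0.02 0.15] turn [ 0.001 -0.    -0.   ] q [-0.43  0.74  1.49  0.    0.91 -0.48] pos [ 0.624  -0.1637  0.1447] F [-0.8 -0.3 -4.2] M [-0.02 -0.11  0.05]
```

```bash
python3 -m crank '[[0,0,0.12,0,0,0,1],[0,0,0,0,0,0,1],[0,0,0.1,0,0,0,1],[0,0,0,0,0,0,1]]'; python3 -m crank '[[0,0,0.1,0,0,0,1],[0,0,0,0,0,0,1],[0,0,0,0,0,0,1]]'
```

```text
time: 43.88
position: [0.6244, -0.1638, 0.1432]
tool_rot: [0.691, 0.723, -0.0, 0.0]
ft_force: [-1.6, 0.8, 4.3]
grip_width: 0.0218
grip_force: 55.0
time: 44.25
position: [0.6244, -0.1638, 0.1432]
tool_rot: [0.691, 0.723, -0.0, 0.0]
ft_force: [-4.0, 1.0, 9.3]
grip_width: 0.0218
grip_force: 55.0
```

It rests at exactly the seated height (0.1432 = 0.060 + 0.0832). Releasing and backing off.

```bash
python3 -m crank '[[0,0,0,0,0,0,0.5],[0,0,0,0,0,0,0.5],[0,0,0,0,0,0,0.5],[0,0,0,0,0,0,0.5]]'; python3 -m crank '[[0,0,-2,0,0,0,0.5],[0,0,-4,0,0,0,0.5],[0,0,-5,0,0,0,0.5],[0,0,-5,0,0,0,0.5],[0,0,0,0,0,0,0.5]]'; python3 -m crank '[[-5,-1,0,0,0,0,0.5],[-5,-1,0,0,0,0,0.5],[-3,-1,0,0,0,0,0.5],[0,0,0,0,0,0,0.5]]'>/dev/null
python3 - <<'E'
from h import *
im=cams.camera("wrist"); i=cams.camera_info("wrist"); np.save("w13.npy",i,allow_pickle=True); s=cams.camera("scene"); t=cams.camera("top")
cv2.imwrite("pics/w13.png",im[:,:,::-1])
q=[(.081,.12,.068),(.081,-.12,.068),(-.069,.12,.068),(-.069,-.12,.068),(.085,.126,.076),(.085,-.126,.076)]
print([px(i,[*ch(a,b),z]).round(0) for a,b,z in q], px(cams.camera_info("scene"),[*ch(0,0),.07]), px(cams.camera_info("top"),[*ch(0,0),.07]))
a=np.hstack([cv2.resize(s[160:340,300:540],(400,300),interpolation=cv2.INTER_CUBIC),cv2.resize(t[130:340,180:460],(400,300),interpolation=cv2.INTER_CUBIC)])
cv2.imwrite("pics/m13.png",np.vstack([a,np.hstack([cv2.resize(im,(400,300)),cv2.resize(t,(400,300))])])[:,:,::-1])
E
```

```text
time: 44.75
position: [0.6246, -0.1638, 0.1411]
tool_rot: [0.691, 0.723, -0.0, 0.0]
ft_force: [0.9, -0.5, -0.3]
grip_width: 0.0425
grip_force: 0.0
time: 45.38
position: [0.627, -0.1647, 0.3084]
tool_rot: [0.691, 0.723, 0.002, 0.006]
ft_force: [0.8, -0.3, -0.1]
grip_width: 0.0433
grip_force: 0.0
[array([ 485., -153.]), array([455., 209.]), array([ 256., -153.]), array([269., 209.]), array([ 497., -174.]), array([462., 218.])] [412.43240635 250.46158916] [378.09836505 192.97606323]
```

View pics/m13.png

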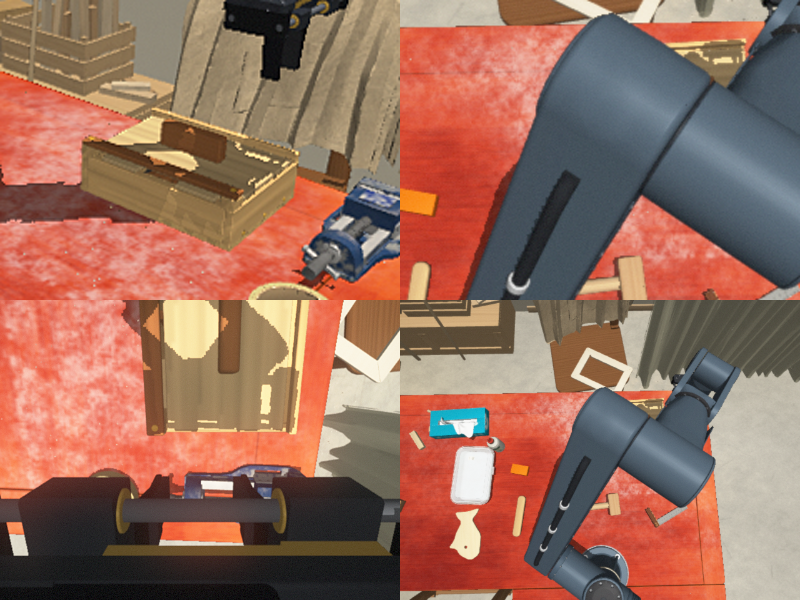

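The lid lies flat on the chest between rail and lip, tongues under the rail. The orange block, tape, glue and brush are undisturbed, and the gripper touches nothing.

```bash
python3 -c "
from rig import ticket;print(ticket.hand_in())"
```

```text
the job is handed in; nothing more can be done
None
```

I packed the three files in the narrow bay and the cork and wooden blocks in the wide bay, seated the lid flat under the rail, and handed the job in at about 46 s; no verdict came back.

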